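# Rock the angle gauge on the jack stud to its index and hold it

### The job

A colleague is about to scribe a line for a sloping desk stand at the angle marked on the gauge. Pick up the angle gauge, lower it upright and gently until you feel its notch seat fully and squarely on the round bar of the sprung brass stud (screwed out to a different height each time), then rock it on the bar until the swinging black pointer settles on the red index mark. Finish while still holding it there, lightly pressed on the bar with the pointer at rest on the mark; do not let go, and leave the other things on the desk as they are.

Things in the scene. Friction and masses are not known exactly. Their poses are not given: they have to be found in the camera images.
- angle_gauge: loose angle gauge, 0.28 to 0.44 kg. Origin: middle of its underside; z up, white dial looks to -x (to the robot), y to the left seen from there. Dark foot 36 (x) x 100 (y), 32 tall; round case 116 across, 24 thick (x), centre 90 up; on top a black rubber grip 14 thick (x) x 46 (y), free from 151 to 196 up: pinch it across x, 172 up, with 30 N or more; it can slip a few degrees if its foot is pushed
- gauge_seat (a point): point of the gauge 13.5 mm above its underside at y = 0, axes as the gauge's. The foot's underside has a 90-degree V notch along x, 44 wide at the mouth, apex 22 above the underside; when the notch is fully seated on the stud's round bar this point lies on the bar's axis
- pointer (a joint): swinging black pendulum pointer on the dial, pivot at the dial's centre, 44 mm to the tip (a 22 mm tail sticks up), hangs plumb. Radians relative to the gauge: 0 when the gauge is upright, positive when the tip stands to its +y side (left seen from the robot); leaning the gauge's top to +y (left) by an angle makes it read plus that angle. Settles in about a second
- index (a joint): red index mark, 7 mm wide (about +-0.08 rad), on the lower rim of the dial, 36 to 51 mm from its centre; preset somewhere from 0.18 to 0.32 rad, same zero and sense as the pointer; it stays where it is set
- pointer_tip (a point): tip of the black pointer, 44 mm from the dial's centre; its z axis runs along the pointer to the pivot
- index_mark (a point): middle of the red index mark, 44 mm from the dial's centre; its z axis points to the dial's centre
- stud_block: fixed aluminium base plate 70 (x) x 90 (y) x 14 mm with a 26 mm collar to 24 mm height, origin in the middle of its underside
- stud: sprung brass stud in the block's collar: a level round bar, 12 mm diameter, 50 long, along the stud's x axis, on a thin neck (6 mm in y). Origin: middle of the bar's axis; 62 to 74 mm above the desk at the start. It gives straight down by up to 10 mm: about 1.5 N to start, 1.2 N more per mm, 13 N at its stop. The notch sits on it, x along x, and can rock by 0.4 rad either way
- monitor: fixed monitor at the right and back of the desk, origin under its round foot; upright screen 418 mm wide, 440 tall over all, turned to face the robot and to its left. Keep arm and gripper clear of it: pass on its near side, drawn in toward the base
- organiser: bystander: black desk organiser with pens, 139 x 149 x 169 tall mm; origin in the middle of its underside
- stapler: bystander: blue and grey stapler, 37 x 145 x 55 tall mm; origin in the middle of its underside
- gel_bottle: bystander: small clear bottle with blue cap, 38 x 47 x 106 tall mm; origin in the middle of its underside
- glue_stick: bystander: red and white glue stick standing up, 27 across, 92 tall mm; origin in the middle of its underside
- mouse: bystander: black computer mouse, 110 x 54 x 40 mm; origin in the middle of its underside
- clip_box: bystander: flat box with a green lid, 52 x 64 x 21 mm; origin in the middle of its underside
- highlighter: bystander: pink highlighter lying down, 17 x 118 x 17 mm; origin in the middle of its underside
- eraser: bystander: red and blue eraser, 18 x 52 x 12 mm; origin in the middle of its underside

How it is judged:
By the outcome, as a careful person would: the job done as asked, in the order asked, and still so for the second after the job is handed in, while the arm keeps its last pose, push and grip.
It also fails if it takes over 58 s, if anything falls off the work surface, if the arm or the gripper's body presses on something with over 40 N, if the wrist force passes 120 N, or if a joint passes its speed limit or range.

### The arm

A 7-joint arm with a two-finger parallel gripper is mounted at the origin on the work surface; the furniture and walls round the work are solid. World frame = base frame: x ahead of the robot, y to its left, z up, the work surface at z = 0. Lengths are in mm, angles in rad, forces in N, time in s.
With the tool pointing down it reaches from about 400 to 850 mm from the base axis. Payload 4.4 kg.
Tool frame: the origin (TCP) lies midway between the tips of the shut fingers; the grasp point (between the pads) lies 19 mm behind it; z points along the fingers, y is the direction in which the jaws open and shut (so a half turn about z gives the same grasp; the last joint's range is limited). The gripper opens to 94 mm and grips with 3 to 60 N. Pads are 16 mm wide; open, the fingers measure 119 mm over their backs; the gripper's body (75 mm by 177 mm) begins 78 mm behind the grasp point.
Start: joints at [1.144, 0.628, 0.038, 1.517, -0.027, 0.996, -0.02], TCP at [229.494, -608.154, 205.478] pointing down, gripper open.
Joint ranges: [-3.06, 3.06], [-0.37, 2.12], [-1.25, 1.32], [0.18, 2.47], [-1.1, 4.24], [0.23, 1.98], [-2.94, 2.94]. Speed limits (rad/s): [2.57, 2.57, 3.14, 3.14, 3.14, 3.14, 3.14].

### API

Orientations are given as [roll, pitch, yaw] about the fixed x, y, z axes, in that order (R = Rz(yaw) Ry(pitch) Rx(roll)).
In Python, from rig import r, viewer, workorder gives the robot as it stands. The module is installed in compiled form; this text tells all that it offers.
- The arm moves only by the shell command python3 -m crank 'ROWS'. ROWS is JSON, a list of rows, each a list of 7 numbers: the finger opening in m, from 0 to 0.094, then the shift along the tool's x, y, z in m, then the turn, a rotation vector about the tool's x, y, z in rad. A call has 1 to 12 rows; each row shifts and turns the commanded pose from where the row before left it, along the tool's axes as they then stand; what a row does not reach is not made up. A row lasts 1/10 s, in which the tool goes at most 50 mm and 8.59 degrees, less where a joint would pass 70% of its speed; a pose out of reach is approached as far as the arm can. A call with a gripper value outside its range is refused whole. The fingers move at their own pace and stop on an object; the grip force is fixed at half the most. Time passes only in rows, so rows that do not move let the fingers close. It gives the time, the measured TCP pose, the force and the opening at its end, in the units of the state.
- r.read_state(): the state, without advancing time (a new reading comes with each control period).
- viewer.read_camera(name): name is "scene" or "side" or "wrist"; returns the picture (420x560x3 uint8, blue, green, red); there is no depth.
- viewer.get_calibration(name): a dict with "camera_matrix" (3x3 intrinsics, pixels), "xyz" and "rotation" of the camera in the world; the wrist camera has in their place "hand_eye" (4x4, takes a point from camera to tool coordinates, whose origin is the TCP and whose axes are the flange's). Camera axes: x right, y up, looking along -z (the intrinsics and any distortion apply to the point x, -y, -z); pixel columns grow to the right and rows downward; lengths in mm; the calibration is good to about 2 mm. A picture is of the moment at which its call begins: read the wrist's pose just before it. get_calibration takes no time and is no camera call.
- workorder.close_job(): hands the job in, once; it reports no verdict.
The state is a dict: "time_s": time; "qpos": joint angles; "dq": joint speeds; "effort": joint torques, N m; "ee_pos": TCP position; "eef_rot": TCP orientation; "wrist_force": force on the tool from outside, world axes, zero at the start; "ft_torque": the same for the moment, N m; "grip_width": finger opening in mm.
Only numpy, scipy, OpenCV 4.12 (cv2) and the standard library are available. Lean on these libraries where they do the work, as an engineer would, in place of code of your own. Each camera call takes 0.05 s, during which the arm holds its last target.

## Working session

There is one attempt and no reset: what is moved stays moved. The work goes in short steps, Python scripts to look and compute and a shell command to move; the robot and the scene stay as the last step left them, time stands still between calls to the robot, and variables do not carry over. Pictures are saved under pics/ and viewed, and the job is handed in when it is done.

```bash
mkdir -p pics; cat > h.py <<'E'
import numpy as np, cv2
from scipy.spatial.transform import Rotation as R
from rig import r, viewer, workorder
def cam(name,st=None):
    c=viewer.get_calibration(name); K=np.array(c["camera_matrix"])
    if "hand_eye" in c:
        st=st or r.read_state(); H=np.array(c["hand_eye"]); T=np.eye(4)
        T[:3,:3]=R.from_euler('xyz',st["eef_rot"]).as_matrix(); T[:3,3]=st["ee_pos"]
        M=T@H; return K,M[:3,:3],M[:3,3],c
    rot=np.array(c["rotation"]); 
    if rot.shape!=(3,3): rot=R.from_euler('xyz',rot).as_matrix()
    return K,rot,np.array(c["xyz"]),c
def ray(C,u,v):
    K,Rm,p,_=C; d=np.linalg.inv(K)@[u,v,1]; d=Rm@[d[0],-d[1],-d[2]]; return p,d/np.linalg.norm(d)
def onz(C,u,v,z):
    p,d=ray(C,u,v); return p+d*(z-p[2])/d[2]
def tri(*rays):
    A=np.zeros((3,3));b=np.zeros(3)
    for p,d in rays:
        P=np.eye(3)-np.outer(d,d);A+=P;b+=P@p
    x=np.linalg.solve(A,b); return x,[np.linalg.norm((np.eye(3)-np.outer(d,d))@(x-p)) for p,d in rays]
def proj(C,X):
    K,Rm,p,_=C; q=Rm.T@(np.array(X)-p); q=K@[q[0],-q[1],-q[2]]; return q[:2]/q[2]
E
python3 - <<'E'
from h import *
print(r.read_state())
for n in ["scene","side","wrist"]:
    C=cam(n); print(n,C[3]); cv2.imwrite(f"pics/{n}0.png",viewer.read_camera(n))
E
```

```text
{'time_s': 0.0, 'qpos': array([ 1.14423302,  0.62932167,  0.03843834,  1.51836443, -0.0269748 ,
        0.99625289, -0.0200049 ]), 'dq': array([ 5.61743829e-04,  9.48033043e-04,  1.34550314e-04,  3.18038702e-04,
        1.26024389e-04, -8.29864703e-05, -4.02847379e-04]), 'effort': array([ 1.31587797e-05, -5.49727821e+01,  1.14379015e+00, -1.86629695e+01,
       -5.21882856e-02,  2.36262032e-02,  1.12975667e-04]), 'ee_pos': array([ 229.23402654, -607.5397483 ,  204.57103571]), 'eef_rot': array([-3.13976470e+00,  4.15213810e-05,  3.60775163e-01]), 'wrist_force': array([-0.56515774, -0.67894795,  0.44229465]), 'ft_torque': array([-0.01101922, -0.02824579,  0.02279962]), 'grip_width': 94.03204661178108}
scene {'camera_matrix': array([[426.66103685,   0.        , 279.95961194],
       [  0.        , 426.66103685, 212.40076231],
       [  0.        ,   0.        ,   1.        ]]), 'xyz': array([-29.34582058, 479.72294913, 936.26839765]), 'rotation': array([ 0.67472595, -0.0104378 , -2.23995615])}
side {'camera_matrix': array([[481.8094804 ,   0.        , 277.34269072],
       [  0.        , 481.8094804 , 213.84976449],
       [  0.        ,   0.        ,   1.        ]]), 'xyz': array([608.50912608, 764.91600011, 928.2850772 ]), 'rotation': array([0.72163658, 0.01775795, 2.96861878])}
wrist {'camera_matrix': array([[341.35608995,   0.        , 272.96851498],
       [  0.        , 341.35608995, 208.21053716],
       [  0.        ,   0.        ,   1.        ]]), 'hand_eye': array([[-9.97872981e-04,  9.69581630e-01,  2.44766149e-01,
         7.02541344e+01],
       [ 9.99999313e-01,  8.17074502e-04,  8.40197347e-04,
         1.09426891e-01],
       [ 6.14647734e-04,  2.44766819e-01, -9.69581779e-01,
        -1.79949101e+02],
       [ 0.00000000e+00,  0.00000000e+00,  0.00000000e+00,
         1.00000000e+00]])}
```

View pics/scene0.png

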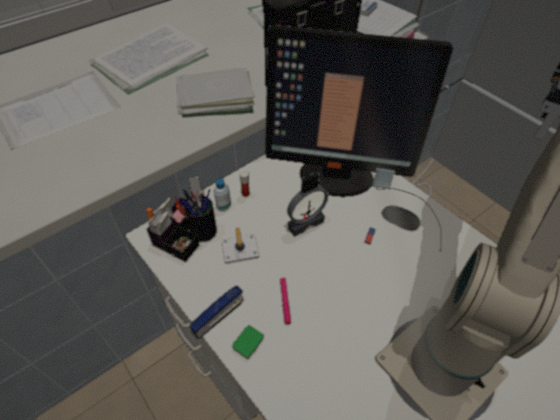

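View pics/side0.png

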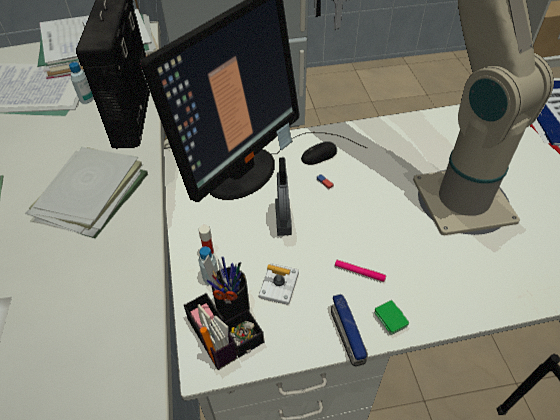

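View pics/wrist0.png

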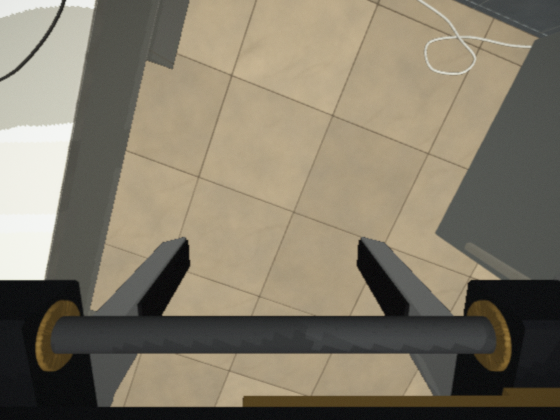

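The overview pictures show the gauge in front of the monitor (scene ~305,210; side ~284,197) and the stud on its plate (scene ~240,245; side ~278,280). Next I enlarge both.

```bash
python3 - <<'E'
from h import *
s=cv2.imread("pics/scene0.png"); d=cv2.imread("pics/side0.png")
def crop(im,x,y,w,h,k): return cv2.resize(im[y:y+h,x:x+w],None,fx=k,fy=k,interpolation=cv2.INTER_CUBIC)
cv2.imwrite("pics/c1.png",np.hstack([crop(s,275,170,70,80,5.5),crop(s,210,215,70,80,5.5)]))
cv2.imwrite("pics/c2.png",np.hstack([crop(d,250,145,70,100,5),crop(d,250,245,70,100,5)]))
E
```

```text
(no output)
```

View pics/c1.png

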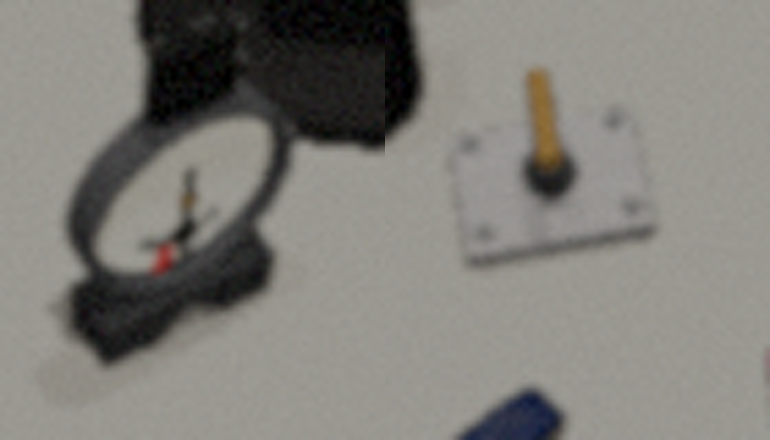

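View pics/c2.png

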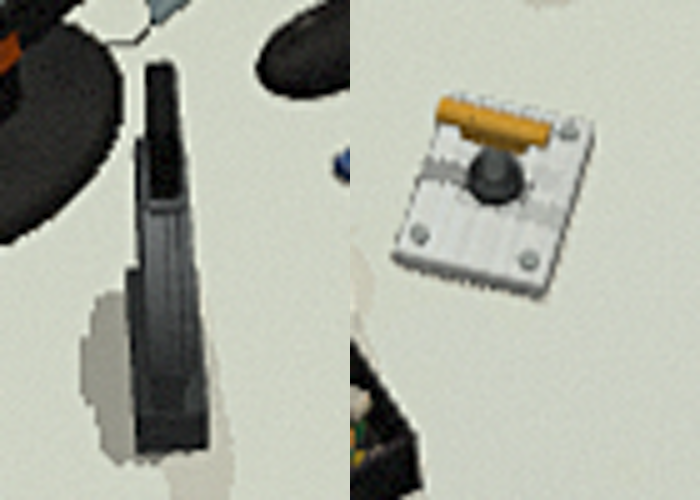

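```bash
cat > fit.py <<'E'
from h import *
from scipy.optimize import least_squares
S=cam("scene");D=cam("side")
def c1(x,y,half): 
    o=(275,170) if half==0 else (210,215); x-=385*half
    return np.array([(x+.5)/5.5-.5+o[0],(y+.5)/5.5-.5+o[1]])
def c2(x,y,half):
    o=(250,145) if half==0 else (250,245); x-=350*half
    return np.array([(x+.5)/5-.5+o[0],(y+.5)/5-.5+o[1]])
G=[(S,c1(108,362,0),(-18,50,0)),(S,c1(268,268,0),(-18,-50,0)),(S,c1(187,202,0),(-12,0,90)),
(D,c2(137,453,0),(18,50,0)),(D,c2(208,450,0),(-18,50,0)),(D,c2(145,63,0),(7,-23,196)),(D,c2(175,63,0),(-7,-23,196))]
P=[(D,c2(393,250,1),(35,45,14)),(D,c2(545,290,1),(-35,45,14)),(D,c2(596,122,1),(-35,-45,14)),
 (S,c1(470,258,1),(-35,45,14)),(S,c1(656,228,1),(-35,-45,14)),(S,c1(452,158,1),(35,45,14)),(S,c1(632,100,1),(35,-45,14))]
def fit(L,x0):
    def f(p):
        M=R.from_euler('z',p[2]).as_matrix(); o=[]
        for C,uv,l in L: o+=list(proj(C,M@np.array(l)+[p[0],p[1],0])-uv)
        return o
    s=least_squares(f,x0); return s.x,np.round(s.fun,1).reshape(-1,2)
print(onz(S,*c1(187,202,0),90),onz(D,*c2(170,452,0),0))
g,res=fit(G,[*onz(S,*c1(187,202,0),90)[:2],0]);print("gauge",g,res.tolist())
p,res=fit(P,[*onz(S,*c1(549,165,1),24)[:2],0]);print("plate",p,res.tolist())
a=tri(ray(D,*c2(444,110,1)),ray(S,*c1(540,74,1)));b=tri(ray(D,*c2(547,135,1)),ray(S,*c1(547,168,1)))
print(a,b,np.linalg.norm(a[0]-b[0]),np.arctan2(*(a[0]-b[0])[1::-1]))
E
python3 fit.py
```

```text
[466.71391142 -17.75258312  90.        ] [480.9254154   28.74582562   0.        ]
gauge [ 4.76128147e+02 -2.00174766e+01 -8.02653774e-02] [[-0.5, 1.9], [0.1, 2.8], [1.0, 0.4], [-0.3, 0.7], [0.0, 0.1], [-1.6, -1.0], [-1.4, -1.5]]
plate [ 5.16053287e+02  1.69793432e+02 -4.42150148e-01] [[0.6, 0.0], [1.0, -0.9], [0.6, -0.3], [-0.8, 0.6], [0.3, -0.5], [-1.4, -3.4], [-0.4, 1.1]]
(array([538.57455032, 156.66272737,  61.64603973]), [np.float64(1.695678492276143), np.float64(1.6956784922761061)]) (array([495.79008654, 181.08816347,  61.20810115]), [np.float64(1.383741135289451), np.float64(1.383741135289494)]) 49.26767763583801 -0.5187437848551588
```

```bash
python3 - <<'E'
from h import *
S=cam("scene");D=cam("side")
for u,v in [(268,27),(452,42)]: print(onz(S,u,v,440))
print("foot",onz(S,340,175,5),onz(D,242,178,5),onz(S,335,195,0))
for uv in [(267,160),(410,175)]: print([onz(S,*uv,z) for z in(80,100,140)])
print("side bot",[onz(D,192,198,z) for z in(80,100,140)],[onz(D,300,122,z) for z in(80,100,140)])
print('mouse',onz(S,402,217,20),'eraser',onz(S,370,235,6),'glue',onz(S,245,185,46),'gel',onz(S,222,195,50),'org',onz(S,197,215,90),'high',onz(S,286,300,8))
E
```

```text
[720.56660987 -85.17952137 440.        ]
[ 423.49199867 -369.02460878  440.        ]
foot [ 551.13361469 -222.35863797    5.        ] [ 557.35213474 -185.25726925    5.        ] [ 504.63355376 -159.2930187     0.        ]
[array([675.02167127, -41.67239567,  80.        ]), array([658.56964539, -29.49407994, 100.        ]), array([625.66559363,  -5.13744848, 140.        ])]
[array([ 385.10500246, -319.76137151,   80.        ]), array([ 375.42460729, -301.08768642,  100.        ]), array([ 356.06381695, -263.74031623,  140.        ])]
side bot [array([689.46455344, -62.39893894,  80.        ]), array([687.55586898, -42.89335146, 100.        ]), array([683.73850005,  -3.8821765 , 140.        ])] [array([ 372.92561654, -300.38293344,   80.        ]), array([ 378.47996415, -275.26640217,  100.        ]), array([ 389.58865937, -225.03333962,  140.        ])]
mouse [ 321.98500024 -236.24783275   20.        ] eraser [ 338.9373836  -132.29946161    6.        ] glue [661.34293681  47.03802407  46.        ] gel [666.66386302 120.30440466  50.        ] org [618.00714708 223.17327584  90.        ] high [327.63686198 166.60138615   8.        ]
```

```bash
python3 -m crank '[[0.094,0,-0.03,-0.034,0,0,0],[0.094,0,-0.03,-0.034,0,0,0],[0.094,0,-0.03,-0.034,0,0,0],[0.094,0,-0.03,-0.034,0,0,0],[0.094,0,-0.03,-0.034,0,0,0],[0.094,0,-0.03,-0.034,0,0,0],[0.094,0,-0.03,-0.034,0,0,0],[0.094,0,-0.03,-0.034,0,0,0],[0.094,0,0,0,0,0,0]]'
```

```text
time_s: 1.05
ee_pos: [144.4, -382.8, 482.2]
eef_rot: [3.133, -0.001, 0.361]
wrist_force: [-0.6, -0.9, -0.3]
grip_width: 93.9
```

```bash
python3 -m crank '[[0.094,0.0484,-0.003,0,0,0,-0.118],[0.094,0.0484,-0.003,0,0,0,-0.118],[0.094,0.0484,-0.003,0,0,0,-0.118],[0.094,0.0484,-0.003,0,0,0,-0.118],[0.094,0.0484,-0.003,0,0,0,-0.118],[0.094,0.0484,-0.003,0,0,0,-0.118],[0.094,0.0484,-0.003,0,0,0,-0.118],[0.094,0.0484,-0.003,0,0,0,-0.118],[0.094,0.0484,-0.003,0,0,0,-0.118],[0.094,0.02,0,0,0,0,-0.06],[0.094,0,0,0,0,0,0]]'; python3 - <<'E'
from h import *
print(r.read_state()); im=viewer.read_camera("wrist"); cv2.imwrite("pics/w1.png",im)
E
```

```text
time_s: 2.15
ee_pos: [408.6, -36.3, 476.9]
eef_rot: [-3.141, -0.001, 1.489]
wrist_force: [0.5, -1.0, 0.1]
grip_width: 94.0
{'time_s': 2.15, 'qpos': array([ 0.4960649 ,  0.06951239, -0.51562597,  1.61732336,  0.03334478,
        1.46455796, -0.10341842]), 'dq': array([ 0.04586141,  0.00184172,  0.08380861, -0.00119504,  0.03164246,
        0.00559103, -0.0086638 ]), 'effort': array([ -1.1292357 , -24.19955492,  -1.73277542, -22.14745939,
        -0.29675072,  -0.02895839,   0.04588947]), 'ee_pos': array([408.56647419, -36.29177779, 476.8705832 ]), 'eef_rot': array([-3.14075888e+00, -1.01947983e-03,  1.48946366e+00]), 'wrist_force': array([ 0.53226474, -1.02629744,  0.05790462]), 'ft_torque': array([-0.06217955, -0.07545831,  0.05744386]), 'grip_width': 94.00639754673102}
```

View pics/w1.png

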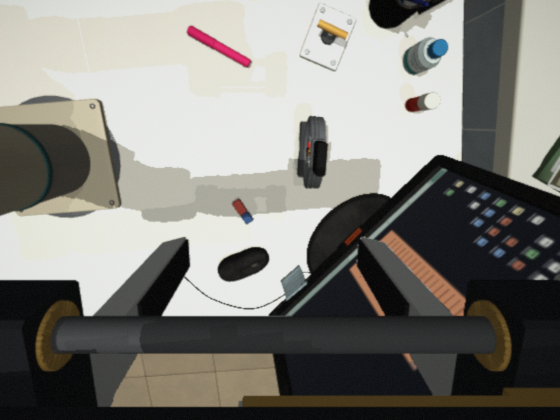

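The wrist view shows the gauge (grip top ~320,158), the stud bar (~333,27) and the monitor at lower right. Enlarging.

```bash
python3 - <<'E'
from h import *
s=cv2.imread("pics/w1.png")
def crop(im,x,y,w,h,k): return cv2.resize(im[y:y+h,x:x+w],None,fx=k,fy=k,interpolation=cv2.INTER_CUBIC)
cv2.imwrite("pics/c3.png",np.hstack([crop(s,285,105,60,90,6),crop(s,295,0,70,90,6)]))
E
```

```text
(no output)
```

View pics/c3.png

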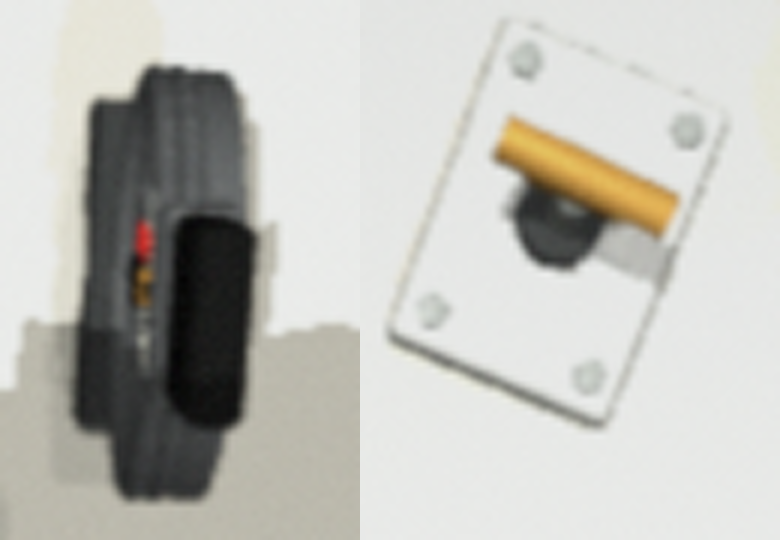

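```bash
cat >> fit.py <<'E'
print('---')
st={"ee_pos":[408.56647419, -36.29177779, 476.8705832],"eef_rot":[-3.14075888e+00, -1.01947983e-03,  1.48946366e+00]}
W=cam("wrist",st)
def c3(x,y,half):
    o=(285,105) if half==0 else (295,0); x-=360*half
    return np.array([(x+.5)/6-.5+o[0],(y+.5)/6-.5+o[1]])
t,b=onz(W,*c3(217,215,0),196),onz(W,*c3(205,428,0),196)
print("grip",(t+b)/2,np.linalg.norm(t-b),np.arctan2(*(t-b)[1::-1])-np.pi/2)
q=[onz(W,*c3(x,y,1),14) for x,y in [(503,18),(728,122),(605,420),(390,332)]]
print("plate",np.mean(q,0),[np.arctan2(*v[1::-1]) for v in (q[1]-q[0],q[2]-q[3])],[np.arctan2(*v[1::-1])-np.pi/2 for v in (q[0]-q[3],q[1]-q[2])],np.linalg.norm(q[1]-q[0]),np.linalg.norm(q[0]-q[3]))
for z in (62,68,74):
    l,rr=onz(W,*c3(505,138,1),z),onz(W,*c3(668,217,1),z); print(z,(l+rr)/2,np.linalg.norm(l-rr),np.arctan2(*(rr-l)[1::-1]))
A=tri(ray(W,*c3(505,138,1)),ray(S,*c1(547,168,1)),ray(D,*c2(547,135,1)));print(A)
A=tri(ray(W,*c3(668,217,1)),ray(S,*c1(540,74,1)),ray(D,*c2(444,110,1)));print(A)
P+=[(W,c3(x,y,1),l) for (x,y),l in zip([(503,18),(728,122),(605,420),(390,332)],[(-35,45,14),(35,45,14),(35,-45,14),(-35,-45,14)])]
print(fit(P,[516,170,-.4]))
E
python3 fit.py|sed -n '/---/,$p'
```

```text
---
grip [472.25140349 -17.80296025 196.        ] 47.411551760937776 -0.10563005042427998
plate [518.3976863  168.46996294  14.        ] [np.float64(-0.47044184549867835), np.float64(-0.4426326163457648)] [np.float64(-0.4361868661773465), np.float64(-0.45987927805109097)] 70.00612349718618 87.18344359068494
62 [519.21902723 169.406439    62.        ] 47.88366736405116 -0.4916125990472163
68 [518.15730196 168.03878348  68.        ] 47.400718754352695 -0.49161259904721677
74 [517.09557669 166.67112795  74.        ] 46.917770144654185 -0.49161259904721566
(array([496.72230564, 180.91681094,  60.89978173]), [np.float64(1.530694671262757), np.float64(1.7969295389146378), np.float64(1.3944962306529485)])
(array([538.9647297 , 157.40563515,  62.69599419]), [np.float64(1.2844057357469958), np.float64(1.898951248601888), np.float64(1.818683553525993)])
(array([ 5.17332323e+02,  1.68903045e+02, -4.46686397e-01]), array([[-0.1, -0.3],
       [ 0.2, -1.1],
       [ 0. , -0.5],
       [-0.8, -0. ],
       [ 0.3, -1. ],
       [-1.3, -4. ],
       [-0.4,  0.6],
       [-0.4, -0.9],
       [ 0. , -1.9],
       [-0.5,  1.2],
       [-1.5,  0.6]]))
```

```bash
python3 -m crank '[[0.094,0.0058,0.0158,0.04,0,0,0.01],[0.094,0.0058,0.0158,0.04,0,0,0.008],[0.094,0.0058,0.0158,0.04,0,0,0],[0.094,0.0058,0.0158,0.04,0,0,0],[0.094,0,0,0.03,0,0,0],[0.094,0,0,0,0,0,0],[0.094,0,0,0,0,0,0]]'; python3 - <<'E'
from h import *
st=r.read_state();print(st['ee_pos'],st['eef_rot']); im=viewer.read_camera("wrist"); cv2.imwrite("pics/w2.png",im)
E
```

```text
time_s: 2.9
ee_pos: [473.5, -23.9, 287.6]
eef_rot: [-3.141, 0.001, 1.462]
wrist_force: [1.0, -0.1, 0.7]
grip_width: 94.0
[473.4955926  -23.89663036 287.58379981] [-3.14068529e+00  5.71226155e-04  1.46166352e+00]
```

View pics/w2.png

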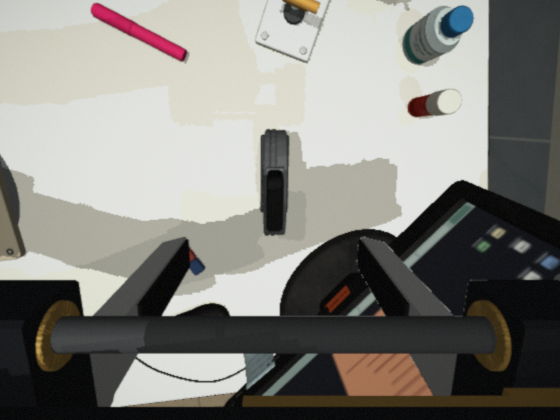

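```bash
python3 - <<'E'
from h import *
s=cv2.imread("pics/w2.png")
cv2.imwrite("pics/c4.png",cv2.resize(s[120:245,240:310],None,fx=4.8,fy=4.8,interpolation=cv2.INTER_CUBIC))
E
```

```text
(no output)
```

View pics/c4.png

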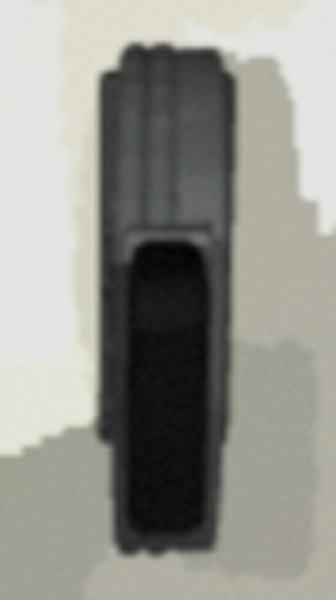

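```bash
python3 - <<'E'
from h import *
st={"ee_pos":[473.4955926,-23.89663036,287.58379981],"eef_rot":[-3.14068529e+00,5.71226155e-04,1.46166352]}
W=cam("wrist",st)
f=lambda x,y:((x+.5)/4.8-.5+240,(y+.5)/4.8-.5+120)
a=onz(W,*f(169.5,335),196);b=onz(W,*f(167,530),196);print(a,b,(a+b)/2,np.linalg.norm(a-b),np.arctan2(*(a-b)[1::-1])-np.pi/2)
l=onz(W,*f(129,430),196);q=onz(W,*f(207,430),196);print(l,q)
# case left/right rim edges at top & foot
a=onz(W,*f(176,60),64);
E
```

```text
[476.34944184  -6.39352294 196.        ] [472.17866716 -40.59795166 196.        ] [474.2640545 -23.4957373 196.       ] 34.45777569240349 -0.12133767983577126
[467.67117184 -22.0635742  196.        ] [480.93033248 -23.52614523 196.        ]
```

```bash
python3 -m crank '[[0.094,0.005,0.001,0.03,0,0,0.01],[0.094,0,0,0.04,0,0,0],[0.094,0,0,0.04,0,0,0],[0.094,0,0,0.014,0,0,0],[0.094,0,0,0.008,0,0,0],[0.094,0,0,0,0,0,0],[0.094,0,0,0,0,0,0]]'
```

```text
time_s: 3.65
ee_pos: [476.5, -17.5, 157.0]
eef_rot: [3.138, -0.0, 1.454]
wrist_force: [-0.0, 0.3, -0.1]
grip_width: 94.1
```

```bash
python3 -m crank '[[0.094,-0.001,-0.0015,0.002,0,0,0],[0.094,0,0,0,0,0,0],[0.0,0,0,0,0,0,0],[0.0,0,0,0,0,0,0],[0.0,0,0,0,0,0,0],[0.0,0,0,0,0,0,0],[0.0,0,0,0,0,0,0],[0.0,0,0,0,0,0,0],[0.0,0,0,0,0,0,0],[0.0,0,0,0,0,0,0]]'; python3 - <<'E'
from h import *
st=r.read_state();print(st)
cv2.imwrite("pics/w3.png",viewer.read_camera("wrist"))
E
```

```text
time_s: 4.65
ee_pos: [473.4, -18.1, 153.5]
eef_rot: [3.142, -0.0, 1.455]
wrist_force: [0.3, 0.3, -0.1]
grip_width: 33.5
{'time_s': 4.65, 'qpos': array([ 0.29669296,  0.48845625, -0.44814345,  2.04301185,  0.32975543,
        0.67880903, -0.48112648]), 'dq': array([ 1.05395464e-03, -8.59112022e-04,  9.37808128e-05, -1.77491294e-03,
       -5.45208279e-04, -1.10305716e-03,  7.52926360e-06]), 'effort': array([-9.00677896e-04, -4.04423261e+01, -3.57935652e+00, -1.32454723e+01,
       -3.84764594e-02, -1.92426564e-02, -1.33909489e-05]), 'ee_pos': array([473.44678914, -18.11844324, 153.47407159]), 'eef_rot': array([ 3.14158290e+00, -2.10400176e-05,  1.45479594e+00]), 'wrist_force': array([ 0.28472551,  0.31015573, -0.13084466]), 'ft_torque': array([-0.05698432, -0.08062618,  0.0081852 ]), 'grip_width': 33.53903081855347}
```

View pics/w3.png

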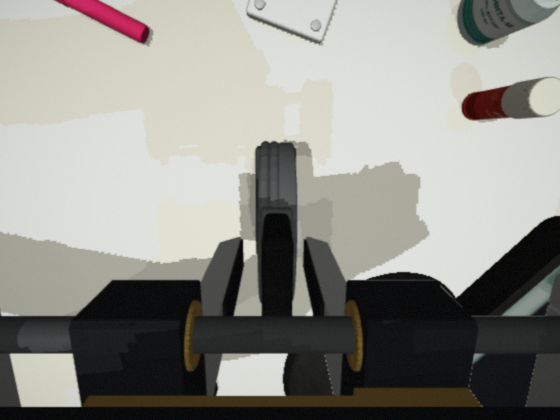

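Fingers are closing evenly about the grip (272 between ~240 and ~310). Keep closing.

```bash
python3 -m crank '[[0.0,0,0,0,0,0,0],[0.0,0,0,0,0,0,0],[0.0,0,0,0,0,0,0],[0.0,0,0,0,0,0,0],[0.0,0,0,0,0,0,0],[0.0,0,0,0,0,0,0]]'; python3 - <<'E'
from h import *
st=r.read_state();print(st['ee_pos'],st['eef_rot'],st['wrist_force'],st['ft_torque'])
E
```

```text
time_s: 5.3
ee_pos: [473.5, -18.1, 153.4]
eef_rot: [3.141, -0.0, 1.455]
wrist_force: [-0.1, 0.1, -1.6]
grip_width: 13.7
[473.50208192 -18.07977141 153.4361624 ] [ 3.14149084e+00 -1.08355835e-04  1.45485565e+00] [-0.07534358  0.10428246 -1.64758444] [-0.03890495 -0.25883693  0.06050342]
```

```bash
python3 -m crank '[[0.0,0,0,-0.005,0,0,0],[0.0,0,0,-0.01,0,0,0],[0.0,0,0,-0.02,0,0,0],[0.0,0,0,-0.03,0,0,0],[0.0,0,0,-0.03,0,0,0],[0.0,0,0,-0.025,0,0,0],[0.0,0,0,0,0,0,0],[0.0,0,0,0,0,0,0],[0.0,0,0,0,0,0,0]]'; python3 - <<'E'
from h import *
st=r.read_state();print(st['ee_pos'],st['eef_rot'],st['wrist_force'],st['ft_torque'])
for n in ["wrist","scene","side"]: cv2.imwrite(f"pics/{n}4.png",viewer.read_camera(n))
E
```

```text
time_s: 6.2
ee_pos: [472.0, -18.4, 272.1]
eef_rot: [-3.138, 0.0, 1.455]
wrist_force: [-0.2, -0.5, -5.1]
grip_width: 13.9
[472.04078973 -18.38583432 272.1048654 ] [-3.13847948e+00  4.89171454e-04  1.45473528e+00] [-0.16604096 -0.50545697 -5.12936511] [-0.0071573  -0.05320589  0.00488513]
```

View pics/wrist4.png

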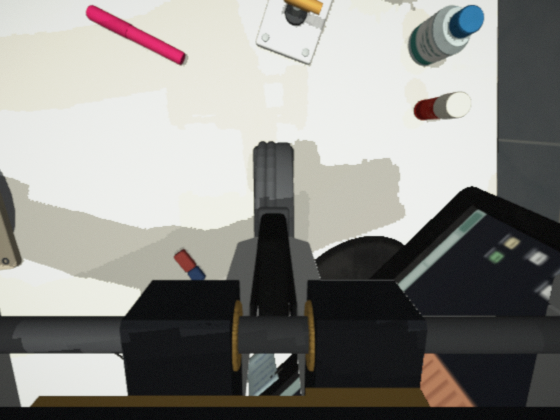

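View pics/side4.png

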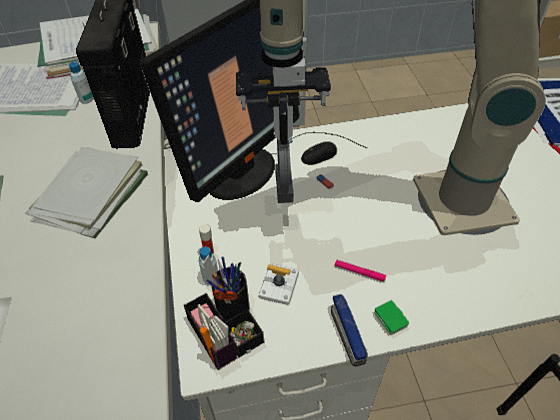

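View pics/scene4.png

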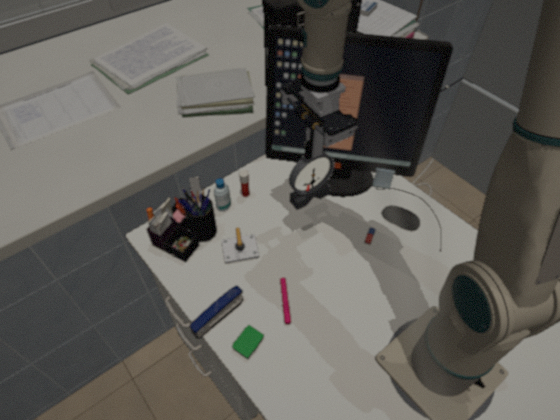

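```bash
python3 -m crank '[[0.0,0.02,-0.001,0,0,0,0],[0.0,0.038,-0.001,0,0,0,0],[0.0,0.038,-0.001,0,0,0,0],[0.0,0.02,0,0,0,0,0],[0.0,0,0,0,0,0,0.06],[0.0,0,0,0,0,0,0.12],[0.0,0,0,0,0,0,0.12],[0.0,0,0,0,0,0,0.055],[0.0,0,0,0,0,0,0],[0.0,0,0,0,0,0,0],[0.0,0,0,0,0,0,0]]'; python3 - <<'E'
from h import *
st=r.read_state();print(st['ee_pos'],st['eef_rot'],st['wrist_force'],st['ft_torque'])
im=viewer.read_camera("wrist");cv2.imwrite("pics/w5.png",im)
cv2.imwrite("pics/s5.png",viewer.read_camera("scene"))
E
```

```text
time_s: 7.45
ee_pos: [483.7, 97.4, 273.2]
eef_rot: [-3.141, 0.0, 1.101]
wrist_force: [-0.0, -0.1, -4.0]
grip_width: 13.8
[483.73213643  97.43710144 273.16395995] [-3.14103060e+00  2.78929098e-04  1.10087123e+00] [-0.0287063  -0.05313684 -3.95361248] [ 0.01987536 -0.02246628  0.0185669 ]
```

View pics/w5.png

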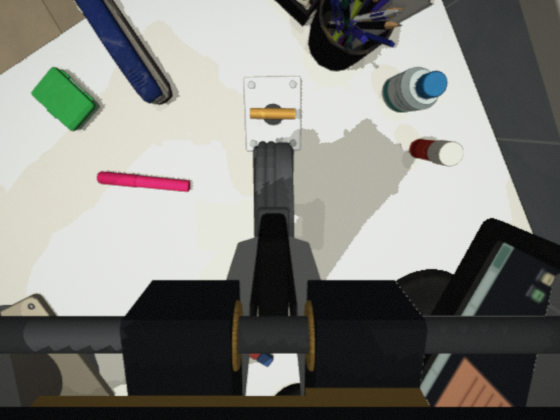

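```bash
python3 - <<'E'
from h import *
s=cv2.imread("pics/w5.png");g=cv2.imread("pics/s5.png")
cv2.imwrite("pics/c5.png",cv2.resize(s[70:160,235:310],None,fx=6.6,fy=6.6,interpolation=cv2.INTER_CUBIC))
cv2.imwrite("pics/c5s.png",cv2.resize(g[130:260,210:330],None,fx=4.5,fy=4.5,interpolation=cv2.INTER_CUBIC))
E
```

```text
(no output)
```

View pics/c5.png

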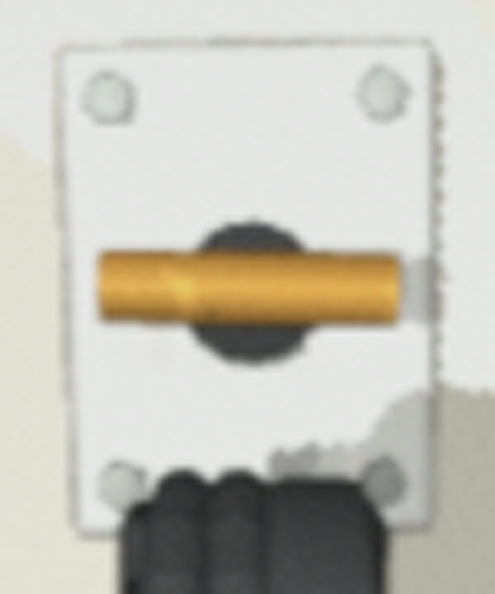

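View pics/c5s.png

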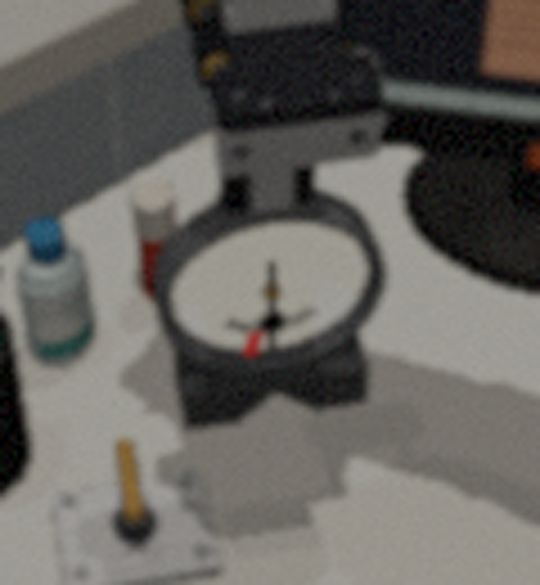

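```bash
cat > dial.py <<'E'
from h import *
def dial(pix,st,lean=0,off=0,back=12,zg=153.4,name="scene"):
    """pixels-> gauge (y,z) relative to dial centre in the dial plane"""
    C=cam(name)
    M=R.from_euler('xyz',st['eef_rot']).as_matrix()
    gx=M[:,1];gy=M[:,0];gz=-M[:,2]
    o=np.array(st['ee_pos'])-gz*(zg-90)-gx*back+gy*off
    out=[]
    for u,v in pix:
        p,d=ray(C,u,v);X=p+d*((o-p)@gx)/(d@gx)-o; out.append((X@gy,X@gz))
    return np.array(out)
E
python3 - <<'E'
from dial import *
st={'ee_pos':[483.73213643,97.43710144,273.16395995],'eef_rot':[-3.14103060e+00,2.78929098e-04,1.10087123e+00]}
W=cam("wrist",st)
f=lambda x,y:((x+.5)/6.6-.5+235,(y+.5)/6.6-.5+70)
for z in (60,62,66):
    l=onz(W,*f(101,288),z);q=onz(W,*f(400,291),z);print(z,(l+q)/2,np.linalg.norm(l-q),np.arctan2(*(q-l)[1::-1]))
# diameter via edges
print(np.linalg.norm(onz(W,*f(250,254),62)-onz(W,*f(250,324),62)))
q=[onz(W,*f(x,y),14) for x,y in [(57,45),(432,42)]];print('plate',q,np.arctan2(*(q[1]-q[0])[1::-1]),np.linalg.norm(q[0]-q[1]))
h=lambda x,y:((x+.5)/4.5-.5+210,(y+.5)/4.5-.5+130)
d=dial([h(272,292),h(257,333),h(248,357),h(252,345),h(272,262),h(271,322)],st);print(d)
c=d[0]
for k in d[1:]: print(np.arctan2((k-c)[0],-(k-c)[1]),np.hypot(*(k-c)))
E
```

```text
60 [518.87660103 168.94856816  60.        ] 50.28438248539659 -0.480615146520158
62 [518.85898914 168.90449813  62.        ] 50.028543069016784 -0.48061514652015797
66 [518.82376537 168.81635808  66.        ] 49.51686423625714 -0.48061514652015724
11.28711252678943
plate [array([507.29036965, 224.50619108,  14.        ]), array([568.72085298, 193.8008212 ,  14.        ])] -0.46351904193991444 68.67695408380507
[[ -1.41424794   5.36680738]
 [  6.60031584 -24.63208883]
 [ 11.58287663 -42.82641364]
 [  9.33384192 -33.60695527]
 [ -1.5966928   27.6078965 ]
 [ -0.71038064 -17.59642957]]
0.26106474145926095 31.05103872923256
0.2634208405099899 49.915045820119296
0.26908897493256934 40.42864838598638
-3.1333897832959634 22.24183740908842
0.030642325716238792 22.9740218616077
```

```bash
python3 -m crank '[[0.0,0.02,0,0,0,0,0.01],[0.0,0.03,-0.001,0,0,0,0],[0.0,0.02,0,0,0,0,0],[0.0,0.0105,0,0,0,0,0],[0.0,0,0,0.02,0,0,0],[0.0,0,0,0.02,0,0,0],[0.0,0,0,0.01,0,0,0],[0.0,0,0,0,0,0,0],[0.0,0,0,0,0,0,0],[0.0,0,0,0,0,0,0]]'; python3 - <<'E'
from h import *
st=r.read_state();print(st['ee_pos'],st['eef_rot'],st['wrist_force'],st['ft_torque'])
im=viewer.read_camera("side");g=viewer.read_camera("scene")
cv2.imwrite("pics/d6.png",cv2.resize(im[160:320,210:350],None,fx=3.6,fy=3.6,interpolation=cv2.INTER_CUBIC))
cv2.imwrite("pics/s6.png",cv2.resize(g[150:280,180:300],None,fx=4.5,fy=4.5,interpolation=cv2.INTER_CUBIC))
E
```

```text
time_s: 8.55
ee_pos: [520.8, 169.5, 224.5]
eef_rot: [3.14, -0.001, 1.09]
wrist_force: [0.3, 0.7, -2.8]
grip_width: 13.6
[520.78576847 169.52821229 224.50796234] [ 3.14020786e+00 -1.42467281e-03  1.08954670e+00] [ 0.28046015  0.70544722 -2.79719723] [-0.04999659 -0.05146772 -0.04749945]
```

View pics/d6.png

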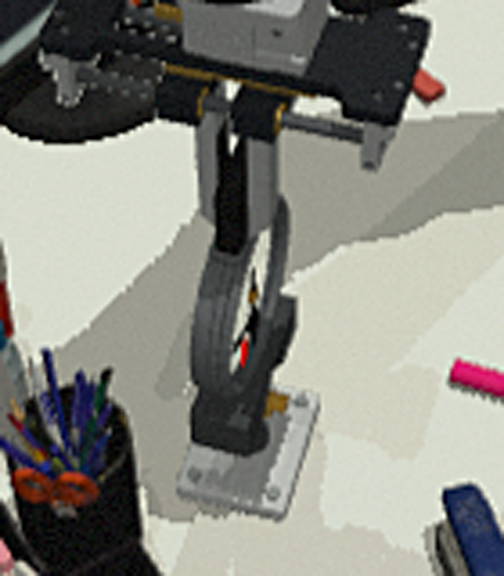

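View pics/s6.png

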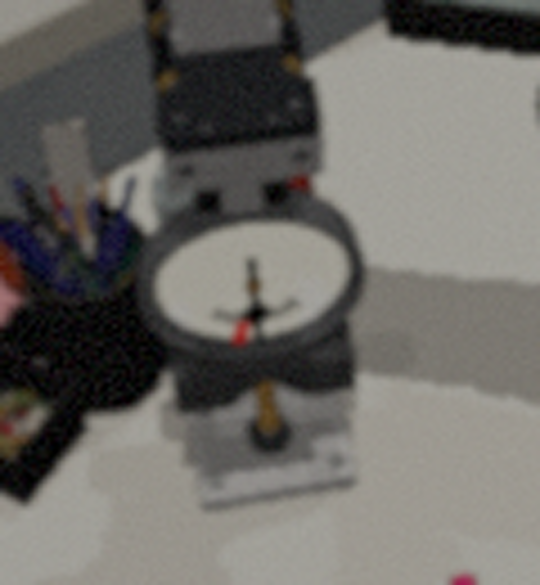

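```bash
python3 -m crank '[[0.0,0,-0.001,0.008,0,0,0],[0.0,0,0,0.006,0,0,0],[0.0,0,0,0.002,0,0,0],[0.0,0,0,0,0,0,0],[0.0,0,0,0,0,0,0]]'; python3 -m crank '[[0.0,0,0,0.002,0,0,0],[0.0,0,0,0,0,0,0],[0.0,0,0,0,0,0,0]]';python3 -m crank '[[0.0,0,0,0.002,0,0,0],[0.0,0,0,0,0,0,0],[0.0,0,0,0,0,0,0]]'
```

```text
time_s: 9.15
ee_pos: [519.2, 169.9, 207.4]
eef_rot: [-3.142, -0.0, 1.09]
wrist_force: [-0.1, 0.3, -4.2]
grip_width: 13.7
time_s: 9.45
ee_pos: [519.2, 169.8, 205.5]
eef_rot: [3.142, -0.0, 1.09]
wrist_force: [-0.2, 0.4, -4.3]
grip_width: 13.9
time_s: 9.75
ee_pos: [519.2, 169.8, 203.4]
eef_rot: [-3.142, 0.0, 1.09]
wrist_force: [0.5, -0.1, -3.9]
grip_width: 14.1
```

Baseline is about -4.1 N. Continue in 1 mm steps.

```bash
python3 -m crank '[[0.0,0,0,0.001,0,0,0],[0.0,0,0,0,0,0,0],[0.0,0,0,0,0,0,0]]'; python3 -m crank '[[0.0,0,0,0.001,0,0,0],[0.0,0,0,0,0,0,0],[0.0,0,0,0,0,0,0]]';python3 -m crank '[[0.0,0,0,0.001,0,0,0],[0.0,0,0,0,0,0,0],[0.0,0,0,0,0,0,0]]'
```

```text
time_s: 10.05
ee_pos: [519.4, 170.1, 202.6]
eef_rot: [3.141, -0.001, 1.09]
wrist_force: [-0.0, 0.6, -3.9]
grip_width: 13.7
time_s: 10.35
ee_pos: [519.5, 170.2, 201.7]
eef_rot: [3.141, -0.001, 1.09]
wrist_force: [-0.2, 2.0, -1.0]
grip_width: 13.9
time_s: 10.65
ee_pos: [519.4, 170.1, 200.7]
eef_rot: [3.141, -0.001, 1.09]
wrist_force: [1.1, 1.6, -0.9]
grip_width: 14.1
```

```bash
cat > fr.py <<'E'
from h import *
F=[];T=[];P=[];E=[]
for i in range(5):
    viewer.read_camera("side") if i else 0
    s=r.read_state();M=R.from_euler('xyz',s['eef_rot']).as_matrix();F.append(M.T@s['wrist_force']);T.append(M.T@s['ft_torque']);P.append(s['ee_pos']);E.append((M[0,2],M[1,2],s['eef_rot'][2]))
m=M[:,0]
print(s['time_s'],"F tool",np.mean(F,0).round(2),np.std(F,0).round(2),"T",np.mean(T,0).round(3),"P",np.mean(P,0).round(2),"lean",round(float(np.arcsin(-np.mean(E,0)[:2]@[np.sin(.48),np.cos(.48)])),4),"gx tilt",round(float(-np.mean(E,0)[:2]@[np.cos(.48),-np.sin(.48)]),4),np.mean(E,0)[2].round(4))
E
python3 fr.py; python3 -m crank '[[0.0,0.001,0,0,0,0,0],[0.0,0,0,0,0,0,0],[0.0,0,0,0,0,0,0]]'; python3 fr.py
```

```text
10.85 F tool [1.54 0.4  1.21] [0.33 0.55 0.17] T [-0.069  0.528  0.011] P [519.47 170.11 200.7 ] lean -0.0008 gx tilt -0.0004 1.0898
time_s: 11.15
ee_pos: [519.7, 170.6, 200.5]
eef_rot: [3.142, 0.0, 1.09]
wrist_force: [0.8, 1.5, -0.4]
grip_width: 14.0
11.35 F tool [0.95 0.34 0.5 ] [0.44 0.38 0.24] T [-0.185  0.343  0.004] P [519.69 170.59 200.46] lean 0.0001 gx tilt -0.0001 1.0897
```

```bash
python3 -m crank '[[0.0,0.001,0,0,0,0,0],[0.0,0,0,0,0,0,0],[0.0,0,0,0,0,0,0]]'; python3 fr.py;  python3 -m crank '[[0.0,0,0,0.001,0,0,0],[0.0,0,0,0,0,0,0],[0.0,0,0,0,0,0,0]]'; python3 fr.py
```

```text
time_s: 11.65
ee_pos: [519.9, 170.9, 200.3]
eef_rot: [-3.142, 0.001, 1.09]
wrist_force: [0.6, -1.1, -0.0]
grip_width: 14.0
11.85 F tool [-1.08  0.69  0.59] [0.53 0.76 0.4 ] T [-0.337 -0.366 -0.005] P [519.87 170.96 200.34] lean 0.0012 gx tilt 0.0001 1.0896
time_s: 12.15
ee_pos: [519.9, 171.1, 199.4]
eef_rot: [3.142, 0.001, 1.09]
wrist_force: [-0.3, -3.4, -0.8]
grip_width: 13.9
12.35 F tool [-2.5   0.85 -0.14] [0.72 0.29 0.53] T [-0.397 -0.89  -0.007] P [519.92 171.12 199.44] lean 0.0009 gx tilt 0.0 1.0896
```

```bash
python3 -m crank '[[0.0,-0.0007,-0.0007,0,0,0,0],[0.0,0,0,0,0,0,0],[0.0,0,0,0,0,0,0]]'; python3 fr.py;  python3 -m crank '[[0.0,0,0,0.001,0,0,0],[0.0,0,0,0,0,0,0],[0.0,0,0,0,0,0,0]]'; python3 fr.py
```

```text
time_s: 12.65
ee_pos: [519.6, 171.1, 199.6]
eef_rot: [3.141, -0.0, 1.09]
wrist_force: [0.1, -3.0, 0.2]
grip_width: 13.9
12.85 F tool [-1.9   2.18 -0.24] [0.49 0.54 0.23] T [-1.027 -0.83  -0.025] P [519.61 171.1  199.61] lean -0.0003 gx tilt -0.0008 1.0897
time_s: 13.15
ee_pos: [519.6, 171.2, 198.7]
eef_rot: [3.141, -0.0, 1.09]
wrist_force: [1.2, -3.7, 1.3]
grip_width: 13.9
13.35 F tool [-2.61  3.5  -1.08] [0.44 0.48 0.4 ] T [-1.396 -0.894 -0.01 ] P [519.55 171.19 198.65] lean -0.0003 gx tilt -0.0007 1.0897
```

```bash
python3 -m crank '[[0.0,-0.001,0.001,0,0,0,0],[0.0,0,0,0,0,0,0],[0.0,0,0,0,0,0,0]]'; python3 fr.py; python3 - <<'E'
from h import *
g=viewer.read_camera("scene")
cv2.imwrite("pics/s7.png",cv2.resize(g[150:280,180:300],None,fx=4.5,fy=4.5,interpolation=cv2.INTER_CUBIC))
E
```

```text
time_s: 13.65
ee_pos: [519.6, 170.7, 198.6]
eef_rot: [-3.141, -0.001, 1.09]
wrist_force: [1.5, -1.0, 2.0]
grip_width: 13.8
13.85 F tool [-0.29  1.4  -1.5 ] [0.46 0.35 0.58] T [-0.795 -0.146 -0.033] P [519.6  170.69 198.59] lean -0.0011 gx tilt 0.0002 1.0901
```

View pics/s7.png

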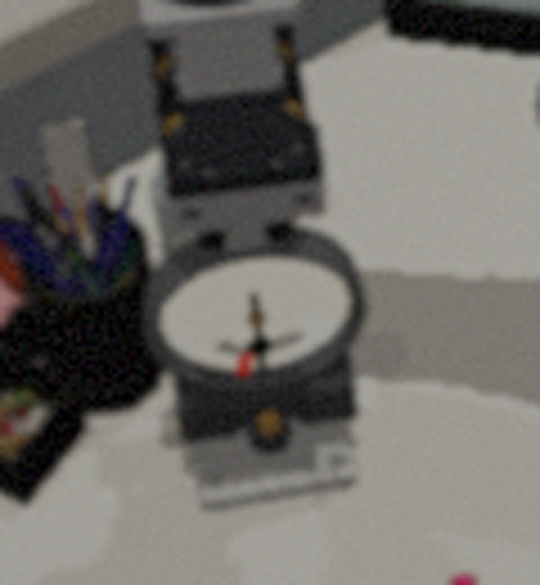

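```bash
python3 -m crank '[[0.0,0.0042,0,0.0001,0,-0.03,0],[0.0,0.0042,0,0.0001,0,-0.03,0],[0.0,0.0042,0,0,0,-0.03,0],[0.0,0.0042,0,0.0001,0,-0.03,0],[0.0,0,0,0,0,0,0],[0.0,0,0,0,0,0,0],[0.0,0,0,0,0,0,0]]'; python3 fr.py
```

```text
time_s: 14.6
ee_pos: [527.2, 185.6, 197.6]
eef_rot: [-3.141, 0.118, 1.09]
wrist_force: [1.0, 1.4, 0.5]
grip_width: 13.8
14.8 F tool [ 1.9   0.2  -1.03] [0.55 0.54 0.22] T [-0.128  0.776  0.013] P [527.17 185.54 197.63] lean 0.118 gx tilt 0.0007 1.0896
```

```bash
python3 -m crank '[[0.0,0.0044,0,0.0001,0,-0.03,0],[0.0,0.0044,0,0.0001,0,-0.03,0],[0.0,0.0044,0,0.0001,0,-0.03,0],[0.0,0.0044,0,0.0001,0,-0.03,0],[0.0,0,0,0,0,0,0],[0.0,0,0,0,0,0,0],[0.0,0,0,0,0,0,0],[0.0,0,0,0,0,0,0]]'; python3 fr.py;  python3 - <<'E'
from h import *
g=viewer.read_camera("scene");cv2.imwrite("pics/s8full.png",g)
cv2.imwrite("pics/s8.png",cv2.resize(g[190:270,200:290],None,fx=8,fy=7,interpolation=cv2.INTER_CUBIC))
E
```

```text
time_s: 15.6
ee_pos: [534.8, 199.8, 194.3]
eef_rot: [-3.141, 0.24, 1.089]
wrist_force: [-0.4, 1.5, 1.4]
grip_width: 13.7
15.8 F tool [-0.23 -1.29 -1.66] [0.74 0.53 0.25] T [ 0.39   0.153 -0.009] P [534.81 199.85 194.29] lean 0.2401 gx tilt 0.001 1.0894
```

View pics/s8.png

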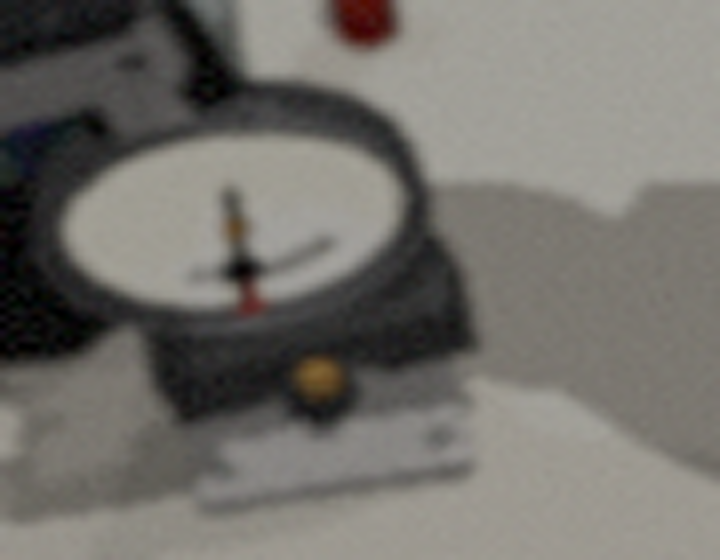

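```bash
cat > unw.py <<'E'
from dial import *
import sys
def unw(tag,n=6,name="scene"):
    st=r.read_state(); fr=np.mean([viewer.read_camera(name).astype(float) for _ in range(n)],0)
    C=cam(name);M=R.from_euler('xyz',st['eef_rot']).as_matrix();gx=M[:,1];gy=M[:,0];gz=-M[:,2]
    o=np.array(st['ee_pos'])-gz*63.4-gx*12
    k=4.; ys=np.arange(-60,60,1/k)
    mx=np.zeros((480,480),np.float32);my=mx.copy()
    for i,z in enumerate(ys[::-1]):
        for j,y in enumerate(ys[::-1]):  # left = +y
            mx[i,j],my[i,j]=proj(C,o+gy*y+gz*z)
    im=cv2.remap(fr.astype(np.float32),mx,my,cv2.INTER_CUBIC)
    cv2.imwrite(f"pics/{tag}.png",np.clip(im*1.3,0,255).astype(np.uint8)); np.save(tag+".npy",im); print(st['time_s'])
unw(sys.argv[1])
E
python3 unw.py u1
```

```text
15.85
```

View pics/u1.png

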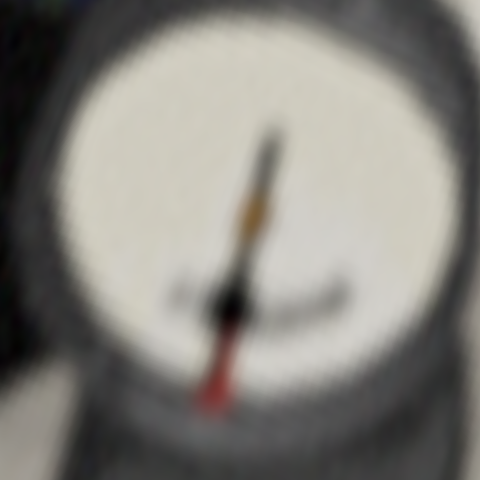

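```bash
cat > u2.py <<'E'
from dial import *
def unwarp(fr,st,back=12):
    C=cam("scene");M=R.from_euler('xyz',st['eef_rot']).as_matrix();gx=M[:,1];gy=M[:,0];gz=-M[:,2]
    o=np.array(st['ee_pos'])-gz*63.4-gx*back
    pts=np.array([[0,0],[479,0],[479,479],[0,479]],np.float32)
    src=np.array([proj(C,o+gy*(60-x/4)+gz*(60-y/4)) for x,y in pts],np.float32)
    H=cv2.getPerspectiveTransform(pts,src)
    return cv2.warpPerspective(fr.astype(np.float32),H,(480,480),flags=cv2.INTER_CUBIC|cv2.WARP_INVERSE_MAP)
def analyse(im,tag):
    im=np.clip(im,0,255); b,g,rd=[im[...,i] for i in range(3)]
    red=np.clip(rd-np.maximum(b,g)-25,0,None); 
    yy,xx=np.mgrid[:480,:480]
    orange=(b<g*.8)
    white=(np.minimum(np.minimum(b,g),rd)>110).astype(np.uint8)
    n,l,s,c=cv2.connectedComponentsWithStats(white)
    # component nearest centre
    k=max(range(1,n),key=lambda i:s[i,4] if abs(c[i]-240).max()<80 else 0)
    cnt,_=cv2.findContours((l==k).astype(np.uint8),cv2.RETR_EXTERNAL,cv2.CHAIN_APPROX_NONE)
    hull=cv2.convexHull(max(cnt,key=cv2.contourArea)); e=cv2.fitEllipse(hull)
    print(tag,"white ellipse",e)
    m=red*(yy>290); x,y=(m*xx).sum()/m.sum(),(m*yy).sum()/m.sum()
    print(" red centroid",x,y)
    # orange pivot
    og=np.clip(rd-b-25,0,None)*(yy<260)*(yy>170)*(abs(xx-240)<50); px,py=(og*xx).sum()/og.sum(),(og*yy).sum()/og.sum()
    print(" pivot",px,py," red angle",np.arctan2(px-x,y-py),"r",np.hypot(px-x,y-py)/4)
    # tail: dark pixels above pivot within 22mm
    dk=np.clip(110-im.max(2),0,None)
    t=dk*(yy<py-15)*(yy>py-88)*(abs(xx-px)<50); tx,ty=(t*xx).sum()/t.sum(),(t*yy).sum()/t.sum()
    print(" tail angle",np.arctan2(tx-px,py-ty))
    t=dk*(yy>py+15)*(yy<py+110)*(np.hypot(xx-px,yy-py)<100)*(abs(xx-px)<40); tx,ty=(t*xx).sum()/t.sum(),(t*yy).sum()/t.sum()
    print(" lower angle",np.arctan2(px-tx,ty-py))
    for R0 in (38,42,46,49):
        w=red*(abs(np.hypot(xx-px,yy-py)/4-R0)<1.5); 
        if w.sum()>0: print("  red@",R0,np.arctan2(px-(w*xx).sum()/w.sum(),(w*yy).sum()/w.sum()-py))
if __name__=="__main__":
    st={'ee_pos':[483.73213643,97.43710144,273.16395995],'eef_rot':[-3.14103060e+00,2.78929098e-04,1.10087123e+00]}
    im=unwarp(cv2.imread("pics/s5.png"),st); cv2.imwrite("pics/u5.png",np.clip(im*1.3,0,255).astype(np.uint8)); analyse(im,"upright")
    analyse(np.load("u1.npy"),"rocked")
E
python3 u2.py
```

```text
upright white ellipse ((243.04000854492188, 204.9057159423828), (368.7931823730469, 392.5072326660156), 84.82160186767578)
 red centroid 203.85875612369327 374.41907621764483
 pivot 244.40877124472323 220.39218222647744  red angle 0.25742463890695066 r 39.8187987944153
 tail angle 0.011372906376301277
 lower angle -0.004304823580454734
  red@ 38 0.2652512442833247
  red@ 42 0.25694390531366695
  red@ 46 0.247703766641086
  red@ 49 0.23774739834541114
rocked white ellipse ((257.2476806640625, 204.69625854492188), (369.3042297363281, 391.1483154296875), 107.02528381347656)
 red centroid 217.57351904183145 388.3652168764211
 pivot 252.52211017239645 216.6200287991143  red angle 0.2007499760562886 r 43.81624531047309
 tail angle 0.26641027884843976
 lower angle 0.22294526021807132
  red@ 38 0.19207144436060997
  red@ 42 0.1949240449030667
  red@ 46 0.20526887221570467
  red@ 49 0.21035712881193133
```

View pics/u5.png

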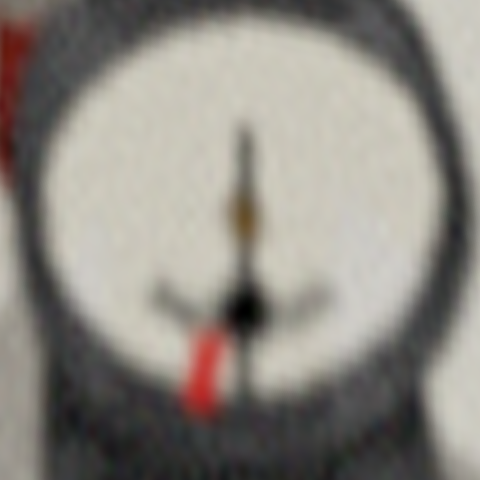

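```bash
cat > prof.py <<'E'
from dial import *
import sys
st=r.read_state()
fr=np.mean([viewer.read_camera("scene").astype(float) for _ in range(16)],0)
np.save(sys.argv[1],fr)
C=cam("scene");M=R.from_euler('xyz',st['eef_rot']).as_matrix();gx=M[:,1];gy=M[:,0];gz=-M[:,2]
o=np.array(st['ee_pos'])-gz*63.4-gx*12
u0,v0=proj(C,o); a=proj(C,o-np.array([0,0,44.])); print("pivot px",u0,v0,"plumb tip",a, "lean",np.arcsin(gz@[np.sin(.48),np.cos(.48),0]), 'plumb slope px/row',(a[0]-u0)/(a[1]-v0))
for v in range(int(v0)-12,int(v0)+24):
    x=np.arange(int(u0)-7,int(u0)+10); row=fr[v,x]; mx=row.max(1); med=np.median(mx)
    dk=np.clip(med*.85-mx,0,None); rd=np.clip(row[:,2]-row[:,:2].max(1)-12,0,None); og=np.clip(row[:,1]-row[:,0]-25,0,None)
    f=lambda w: (round(float((w*x).sum()/w.sum()),2),round(float(w.sum()))) if w.sum()>15 else None
    print(v,"dark",f(dk),"red",f(rd),"or",f(og))
cv2.imwrite("pics/p_"+sys.argv[1]+".png",cv2.resize(np.clip(fr[int(v0)-25:int(v0)+30,int(u0)-30:int(u0)+35]*1.3,0,255).astype(np.uint8),None,fx=11,fy=10,interpolation=cv2.INTER_CUBIC))
E
python3 prof.py r1
```

```text
pivot px 228.25027799938448 223.95519824705974 plumb tip [229.76965635 234.84585433] lean 0.24073094754377777 plumb slope px/row 0.13951210462118757
211 dark None red None or None
212 dark None red None or None
213 dark None red None or None
214 dark None red None or None
215 dark None red None or None
216 dark None red None or None
217 dark (228.43, 43) red None or None
218 dark (228.4, 86) red None or None
219 dark (228.53, 89) red None or None
220 dark (228.74, 89) red None or None
221 dark (228.97, 93) red None or None
222 dark (229.14, 96) red None or None
223 dark (229.11, 90) red None or None
224 dark (229.2, 84) red None or None
225 dark (229.4, 89) red None or None
226 dark (229.88, 142) red None or None
227 dark (229.79, 195) red None or None
228 dark (229.89, 347) red None or None
229 dark (229.6, 287) red None or None
230 dark (229.76, 149) red (230.57, 18) or None
231 dark (230.23, 89) red (230.76, 32) or None
232 dark (232.03, 58) red (231.11, 48) or None
233 dark (235.31, 40) red (231.31, 97) or None
234 dark None red (230.95, 90) or None
235 dark None red None or None
236 dark (224.67, 17) red None or None
237 dark (227.33, 18) red None or None
238 dark None red None or None
239 dark (222.17, 23) red None or None
240 dark None red None or None
241 dark None red None or None
242 dark None red None or None
243 dark None red None or None
244 dark None red None or None
245 dark None red None or None
246 dark None red None or None
```

View pics/p_r1.png

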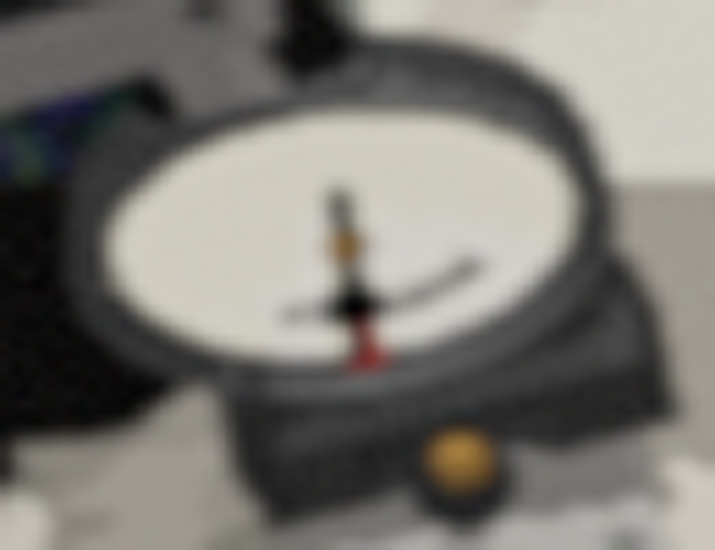

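```bash
python3 -m crank '[[0.0,-0.0028,0,0,0,0.02,0],[0.0,0,0,0,0,0,0],[0.0,0,0,0,0,0,0],[0.0,0,0,0,0,0,0],[0.0,0,0,0,0,0,0],[0.0,0,0,0,0,0,0],[0.0,0,0,0,0,0,0],[0.0,0,0,0,0,0,0],[0.0,0,0,0,0,0,0],[0.0,0,0,0,0,0,0]]'; python3 fr.py; python3 prof.py r2 | sed -n '1p;8,26p'
```

```text
time_s: 17.95
ee_pos: [534.2, 197.9, 194.8]
eef_rot: [3.142, 0.22, 1.09]
wrist_force: [-2.9, 1.0, 1.4]
grip_width: 13.7
18.15 F tool [-0.44 -3.24 -1.3 ] [0.27 0.44 0.25] T [1.07  0.172 0.014] P [534.16 197.9  194.83] lean 0.2196 gx tilt 0.0002 1.0898
pivot px 228.60545364176667 223.68156454139023 plumb tip [230.11319574 234.58193453] lean 0.2196130475982637 plumb slope px/row 0.13832026790473767
217 dark (228.91, 48) red None or None
218 dark (229.03, 73) red None or None
219 dark (229.17, 84) red None or None
220 dark (229.27, 92) red None or None
221 dark (229.52, 101) red None or None
222 dark (229.54, 108) red None or None
223 dark (229.56, 92) red None or None
224 dark (229.75, 73) red None or None
225 dark (229.96, 88) red None or None
226 dark (230.34, 127) red None or None
227 dark (230.47, 226) red None or None
228 dark (230.31, 363) red None or None
229 dark (230.08, 289) red None or None
230 dark (230.43, 180) red None or None
231 dark (231.01, 89) red (230.61, 45) or None
232 dark (233.73, 89) red (231.05, 89) or None
233 dark (236.07, 36) red (231.15, 108) or None
234 dark None red (230.92, 45) or None
235 dark (222.23, 27) red None or None
```

View pics/p_r2.png

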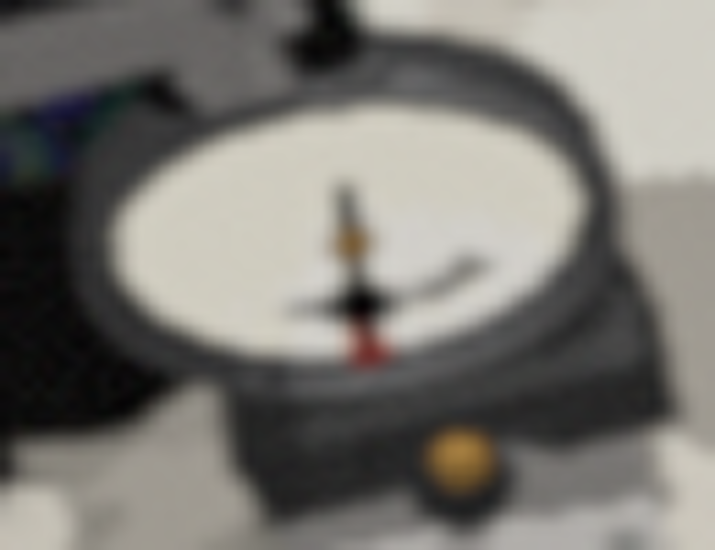

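```bash
python3 -m crank '[[0.0,0,-0.0012,0,0,0,0],[0.0,0,0,0,0,0,0],[0.0,0,0,0,0,0,0],[0.0,0,0,0,0,0,0],[0.0,0,0,0,0,0,0]]'; python3 fr.py
```

```text
time_s: 19.45
ee_pos: [533.7, 198.0, 195.0]
eef_rot: [3.14, 0.22, 1.089]
wrist_force: [1.2, 0.9, 0.9]
grip_width: 13.7
19.65 F tool [ 0.54  0.31 -1.46] [0.38 0.22 0.28] T [-0.182  0.481 -0.007] P [533.69 198.01 194.94] lean 0.2196 gx tilt -0.001 1.0894
```

```bash
python3 prof.py r3 | sed -n '1p;8,26p'; python3 -c "
from h import *
cv2.imwrite('pics/side9.png',viewer.read_camera('side'))"
```

```text
pivot px 228.66343295498822 223.78778375154525 plumb tip [230.16971176 234.68791373] lean 0.21956028672415875 plumb slope px/row 0.13818906773959613
217 dark (228.89, 49) red None or None
218 dark (229.02, 74) red None or None
219 dark (229.19, 82) red None or None
220 dark (229.28, 88) red None or None
221 dark (229.49, 107) red None or None
222 dark (229.58, 113) red None or None
223 dark (229.67, 96) red None or None
224 dark (229.84, 73) red None or None
225 dark (230.03, 81) red None or None
226 dark (230.44, 114) red None or None
227 dark (230.57, 212) red None or None
228 dark (230.31, 346) red None or None
229 dark (230.09, 249) red None or None
230 dark (230.55, 144) red (230.25, 22) or None
231 dark (230.89, 71) red (230.53, 53) or None
232 dark (234.0, 89) red (230.99, 94) or None
233 dark (236.02, 42) red (231.13, 121) or None
234 dark None red (230.89, 55) or None
235 dark (222.37, 34) red None or None
```

View pics/p_r3.png

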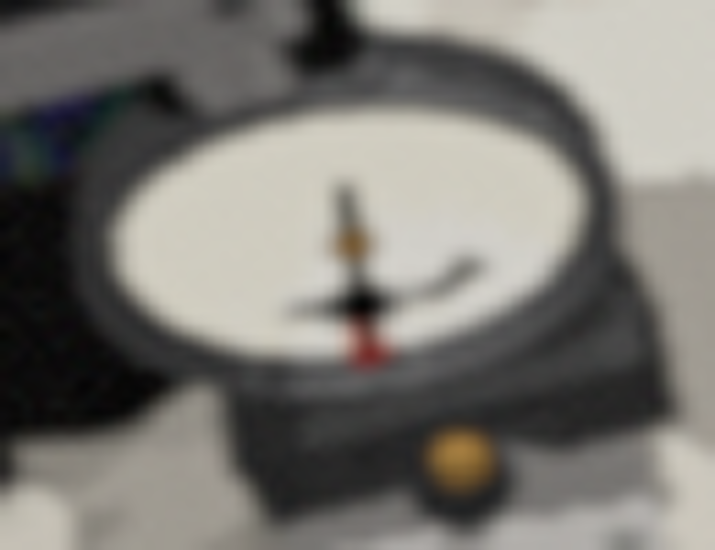

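View pics/side9.png

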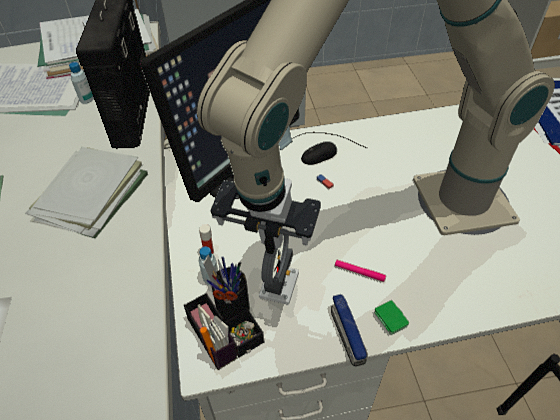

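The pointer tip lies in the middle of the red mark (enlarged crop ~367,350). In the side view the other things stand where they were.

```bash
python3 -c "
from h import *
print(r.read_state()['time_s'],workorder.close_job())"
```

```text
the job is handed in; nothing more can be done
20.5 None
```

I picked up the gauge, lowered it upright onto the stud's bar until it seated, and rocked it until the pointer rested on the red mark. I handed the job in at 20.5 s, still holding the gauge.

- **Seating:** First contact was at a TCP height of about 202 mm. The force was one-sided there, so I centred the notch before rocking it. At hand-in the upward force was about 5.4 N with the stud about 3.5 mm down, which agrees with its spring figures. The sideways forces were about 0.5 N or less.
- **Pointer and mark:** At a lean of 0.220 rad the pointer's line passes the middle of the visible red within about 0.1 pixel, or roughly 0.01 rad. It did not move between the last two sets of pictures.
- **Disagreement:** My estimates of the index from pictures of the upright gauge were higher, 0.235 to 0.265 rad. I put this down to the pointer sitting in front of the dial and went by the direct comparison. The pointer lies within the mark's ±0.08 rad on any of these readings.
- **Other things on the desk:** They look undisturbed in the last side view. I checked this by eye only.

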